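# Brush out the tall canister, hang up the brush and put the lid on

## Robot

A 6-joint arm with a two-finger parallel gripper is mounted at the origin on a cart in front of the work surface, level with it; the furniture and walls round the work are solid. World frame = base frame: x ahead of the robot, y to its left, z up, the work surface at z = 0. Lengths are in m, angles in rad, forces in N, time in s.
With the tool pointing down it reaches from about 0.225 to 0.875 m from the base axis. Payload 3.4 kg.
Tool frame: the origin (TCP) lies at the very end of the fingers, on their centre line; the grasp point (between the pads) lies manip.grip_point_offset behind it (manip.grip_point_offset is the distance from the TCP to the grasp point, in m); z points along the fingers, y is the line along which they close (so a half turn about z gives the same grasp; the last joint's range is limited). The gripper opens to 85 mm and grips with 20 to 120 N. Pads are 22 mm wide; open, the fingers measure 114 mm over their backs; the gripper's body (76 mm by 85 mm) begins 54 mm behind the grasp point. The pads swing forward as they close: fully open they stand 13 mm farther back than shut.
Start: joints at [-0.121, 0.276, 1.505, -0, 1.361, -0.121], TCP at [0.575, -0, 0.198] pointing down, gripper open.
Joint ranges: [-2.89, 2.89], [-0.75, 2.08], [0.22, 2.7], [-1.18, 4.32], [0.11, 2.71], [-2.7, 2.7]. Speed limits (rad/s): [2.57, 2.57, 3.14, 3.14, 3.14, 3.14].

## Interface

Orientations are given as a unit quaternion [w, x, y, z].
In Python, from rig import manip gives the robot as it stands.
- The arm moves only by the shell command python3 -m pendant 'ROWS' [FORCE]. ROWS is JSON, a list of rows, each an object of numbers: "jaw": the opening, from -1 (shut) to 1 (fully open); "tx", "ty", "tz": the shift along the world's x, y, z in cm; "ax", "ay", "az": the turn, a rotation vector about the world's x, y, z in degrees. In form: [{"jaw": .., "tx": .., "ty": .., "tz": .., "ax": .., "ay": .., "az": ..}, ...]. A call has 1 to 10 rows; each row is the pose to reach, as a shift and turn from the pose commanded when the call began; what a row does not reach only later rows make up. A row lasts 1/8 s, in which the tool goes at most 62.5 mm and 10.7 degrees, less where a joint would pass 70% of its speed; a pose out of reach is approached as far as the arm can. A call with a gripper value outside its range is refused whole. The fingers move at their own pace and stop on an object; FORCE is the grip in N (left out, the last holds). Time passes only in rows, so rows that repeat a pose let the fingers close. It gives the time, the measured TCP pose, the force, the opening and the grip force at its end, in the units of the state.
- manip.get_state(): the state, without advancing time (a new reading comes with each control period).
- manip.get_image(name): name is "scene" or "side" or "wrist"; returns a dict with "pixels" (420x560x3 uint8, blue, green, red), "depth" (420x560 float32, m along the optical axis (not along the pixel's ray), 0 where there is no reading), "fx", "fy", "cx", "cy" (pixels), "pose" (4x4, takes a point from camera to world coordinates). Camera axes: x right, y down, z forward; pixel columns grow to the right and rows downward; lengths in m; the calibration is good to about 2 mm. A picture is of the moment at which its call begins.
- manip.sign_off(): hands the job in; it is judged then, once.
The state is a dict: "clock": time; "qpos": joint angles; "qd": joint speeds; "effort": joint torques, N m; "position": TCP position; "ee_rot": TCP orientation; "contact_force": force on the tool from outside, world axes, zero at the start; "moment": the same for the moment, N m; "width": finger opening in m; "gripper_force": force on a finger pad.
Only numpy, scipy, OpenCV 4.12 (cv2) and the standard library are available. Lean on these libraries where they do the work, as an engineer would, in place of code of your own. Each camera call takes 0.05 s, during which the arm holds its last target. There are 200 camera calls.

## Task

Take the bottle brush out of its stand and brush out the tall open canister: push the bristles right down to the bottom three times, drawing them back up to the mouth after each push. Then hang the brush back in the fork of its stand, and finally set the lid on the canister so that it sits properly on the rim. Leave the canister standing where it is and do not disturb the other things.

Things in the scene. Friction and masses are not known exactly. Their poses are not given: they have to be found in the camera images.
- bottle_brush: bottle brush, 187 mm long, hanging upright in the stand at the start; round about its long z axis. Origin at the lower tip of the bristles (z up the handle). White bristle head 49 mm diameter from 0 to 62 mm, steel stem 9 mm diameter, thin steel collar disc 32 mm diameter from 115 to 119 mm, pale wooden handle 16 to 18 mm diameter from 119 to 187 mm. 90 g
- brush_collar (a point): centre of the underside of the brush's collar disc, 115 mm above the brush's tip; this face rests on the fork
- brush_grip (a point): point on the axis of the brush's wooden handle to grip, 160 mm above the brush's tip
- brush_stand: fixed steel stand, origin midway between the fork's prongs at worktop level. Foot 130 x 90 x 10 mm; a 14 mm post stands 62 mm behind the origin (+x) and carries a level two-pronged fork, top face 140 mm above the worktop; prongs 8 mm thick, 12 mm wide, reaching from x = +56 to -32 mm. Its -x side faces roughly to the robot
- stand_hook (a point): point in the middle of the fork's 18 mm gap, level with its top face, where the brush's collar rests; axes as the stand's. The gap runs along x and is open at the -x end: the brush's stem leaves and enters there, sideways; the bristle head does not pass up through the fork
- canister: tall open canister of plain light metal, 76 mm outer diameter, 100 mm tall, wall 4 mm, so 68 mm inside; inner floor 6 mm above its underside. Origin at the centre of its underside, z up. Loose, about 0.6 kg
- canister_mouth (a point): centre of the canister's mouth, level with the rim, 100 mm above its underside
- canister_lid: the tall canister's lid, lying right way up on the worktop. Origin at the centre of its underside, z up: black plug 60 mm diameter from 0 to 8 mm (goes inside the mouth), metal disc 82 mm diameter from 8 to 13 mm (rests on the rim; then the origin is 92 mm above the canister's underside), round wooden knob 22 mm diameter from 16 to 43 mm. 100 g
- lid_knob (a point): point on the axis of the lid's knob, 32 mm above the lid's underside
- squat_canister: bystander: shorter, wider canister of the same set with its lid on, 96 mm diameter (lid 102 mm), 100 mm tall with the knob; origin at the centre of its underside
- tumbler_b: bystander: empty clear glass tumbler, 77 mm diameter, 99 mm tall; origin at the centre of its underside
- sugar_shaker: bystander: glass shaker with a grey cap, 44 mm diameter, 90 mm tall; origin at the centre of its underside
- jigger_copper: bystander: copper jigger of hourglass shape, 43 mm diameter, 84 mm tall; origin at the centre of its underside
Mind the look-alikes: they are no part of the job. What is shaped like the canister but orange or turquoise is not meant.

How it is judged:
On the way, in this order (a step that is already met when the one before it is completed fails the run):
1. first push: the brush, held in the gripper, is within 10 mm of the canister's inner floor (horizontal distance between bottle_brush and canister below 0.02 m and z of bottle_brush in the frame of canister below 0.016 m and contact force between the fingers and bottle_brush above 0.5 N), for 0.05 s.
2. the brush, still held, has been drawn up at least 44 mm from the inner floor (z of bottle_brush in the frame of canister above 0.05 m and contact force between the fingers and bottle_brush above 0.5 N), for 0.05 s.
3. second push: the brush, held in the gripper, is within 10 mm of the canister's inner floor (all of step 1), for 0.05 s.
4. the brush, still held, has been drawn up at least 44 mm from the inner floor (all of step 2), for 0.05 s.
5. third push: the brush, held in the gripper, is within 10 mm of the canister's inner floor (all of step 3), for 0.05 s.
6. the brush, still held, has been drawn up at least 44 mm from the inner floor (all of step 4), for 0.05 s.
7. the brush hangs upright in the stand's fork, released (horizontal distance between brush_collar and stand_hook below 0.025 m and z of brush_collar in the frame of stand_hook between -0.004 and 0.005 m and angle between bottle_brush's own z axis and vertical below 0.15 rad and contact force between the fingers and bottle_brush below 0.1 N and linear speed of bottle_brush below 0.05 m/s), for 0.2 s.
8. the lid is seated on the canister (horizontal distance between canister_lid and canister below 0.008 m and z of canister_lid in the frame of canister between 0.088 and 0.0955 m and angle between the z axis of canister_lid and the z axis of canister, either way round below 0.06 rad and angle between canister_lid's own z axis and vertical below 0.12 rad and angle between canister's own z axis and vertical below 0.1 rad and distance of canister from where it was at the start of the episode below 0.05 m and height (world z) of canister below 0.01 m and linear speed of canister_lid below 0.03 m/s and contact force between the fingers and canister_lid below 0.1 N), for 0.2 s.
At the end, for the whole second after the job is handed in: The brush hangs released in the fork (collar on the fork's top face, within 25 mm of the hanging point, upright within 0.15 rad); the lid sits centred within 8 mm and level on the canister's rim, released; the canister stands upright, within 50 mm of where it was (all of step 7 and all of step 8); the robot touches nothing.
It fails at once if the closed squat canister is moved more than 30 mm or tipped (distance of squat_canister from where it was at the start of the episode above 0.03 m or angle between squat_canister's own z axis and vertical above 0.3 rad).
It fails at once if the glass tumbler is moved more than 30 mm or tipped (distance of tumbler_b from where it was at the start of the episode above 0.03 m or angle between tumbler_b's own z axis and vertical above 0.3 rad).
It fails at once if the sugar shaker is moved more than 30 mm or tipped (distance of sugar_shaker from where it was at the start of the episode above 0.03 m or angle between sugar_shaker's own z axis and vertical above 0.3 rad).
It fails at once if the copper jigger is moved more than 30 mm or tipped (distance of jigger_copper from where it was at the start of the episode above 0.03 m or angle between jigger_copper's own z axis and vertical above 0.3 rad).
It fails at once if the canister is tipped by more than 0.35 rad (angle between canister's own z axis and vertical above 0.35 rad).
It also fails if it takes over 72 s, if anything falls off the work surface, if the arm or the gripper's body presses on something with over 40 N, if the wrist force passes 120 N, or if a joint passes its speed limit or range.

## Working session

There is one attempt and no reset: what is moved stays moved. The work goes in short steps, Python scripts to look and compute and a shell command to move; the robot and the scene stay as the last step left them, time stands still between calls to the robot, and variables do not carry over. Pictures are saved under pics/ and viewed, at most 10 in all, crops included, and the job is handed in when it is done.

```bash
mkdir -p pics; cat > h.py <<'E'
import numpy as np,cv2
from rig import manip
def pts(im):
    d=im["depth"];v,u=np.indices(d.shape)
    P=np.stack([(u-im["cx"])/im["fx"]*d,(v-im["cy"])/im["fy"]*d,d,np.ones_like(d)],-1)
    W=(P@np.array(im["pose"]).T)[...,:3]; W[d==0]=np.nan
    return W
def snap(n,f):
    im=manip.get_image(n);cv2.imwrite(f"pics/{f}.png",im["pixels"]);np.savez(f"{f}.npz",W=pts(im),px=im["pixels"],K=[im["fx"],im["fy"],im["cx"],im["cy"]],pose=im["pose"]);return im
E
python3 -c "
from h import *
for n in ['scene','side']: 
  im=snap(n,n+'0');print(np.round(im['pose'],3))
s=manip.get_state();print(s,manip.grip_point_offset)"
```

```text
[[ 0.656 -0.48   0.583 -0.037]
 [-0.755 -0.398  0.522 -0.543]
 [-0.018 -0.782 -0.623  0.801]
 [ 0.     0.     0.     1.   ]]
[[-0.813 -0.284  0.508  0.019]
 [-0.582  0.388 -0.715  0.862]
 [ 0.006 -0.877 -0.481  0.725]
 [ 0.     0.     0.     1.   ]]
{'clock': 0.1, 'qpos': array([-1.20989090e-01,  2.76534238e-01,  1.50599732e+00,  1.08688374e-05,
        1.36070205e+00, -1.20992332e-01]), 'qd': array([-0.00121775, -0.002786  , -0.00292848, -0.00035933, -0.00066699,
        0.00090314]), 'effort': array([ 1.55745878e-03, -4.17697620e+01, -2.46405226e+01, -1.74112388e-04,
        5.80947395e-03,  2.85749664e-07]), 'position': array([5.74479873e-01, 6.83847092e-05, 1.97028513e-01]), 'ee_rot': array([-6.49224137e-04,  7.07106201e-01,  7.07106885e-01, -5.01716990e-04]), 'contact_force': array([-0.23018052, -0.61941594,  0.13119366]), 'moment': array([-0.0048919 , -0.01427289,  0.03197797]), 'gripper_force': 0.0, 'width': 0.08524693359231254} 0.0187
```

View pics/scene0.png

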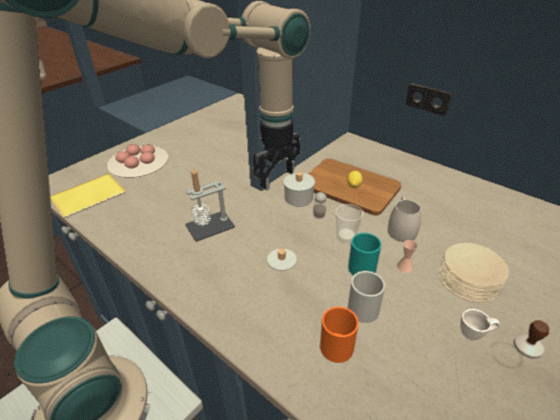

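View pics/side0.png

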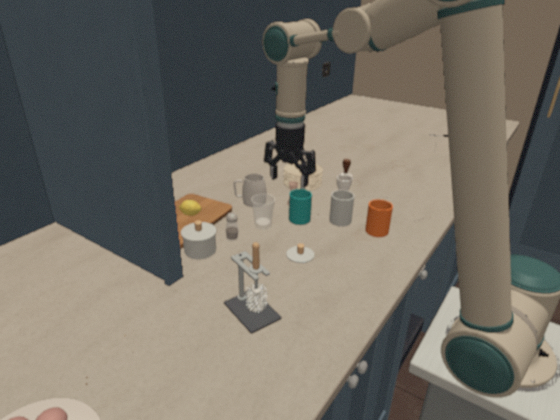

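Candidates for the canister in the scene image are plain grey (366,296), turquoise (365,254), orange (339,334) and a grey jug (404,220). The plain light-metal one without a handle at (366,296) fits. The side view shows the same one at (342,208). The lid is at (282,259), the brush and stand at (205,205), and the squat canister at (299,190). I'll confirm the canister in a crop and measure.

```bash
cat >> h.py <<'E'
from scipy.optimize import least_squares
def circ(p,r=None):
    c0=p.mean(0)
    f=(lambda x:np.hypot(*(p-x[:2]).T)-x[2]) if r is None else (lambda x:np.hypot(*(p-x[:2]).T)-r)
    x=np.r_[c0,.04] if r is None else c0
    s=least_squares(f,x,loss='soft_l1',f_scale=.002);return np.round(s.x,4),len(p),np.round(np.median(abs(s.fun)),4)
E
cat > m.py <<'E'
from h import *
def sel(W,box,z0,z1):
    u0,v0,u1,v1=box;P=W[v0:v1,u0:u1].reshape(-1,3);P=P[(P[:,2]>z0)&(P[:,2]<z1)];return P
B={'scene0':dict(can=(342,268,390,325),lid=(264,245,300,272),squat=(280,170,318,208),brushtop=(190,168,202,190),turq=(346,232,384,275),orange=(318,305,360,362),jig=(396,238,420,274),tumb=(332,203,364,244)),
   'side0':dict(can=(328,190,356,226),lid=(284,240,318,264),squat=(178,218,220,258),brushtop=(250,242,262,268),turq=(286,190,314,224),orange=(364,200,394,236),jig=(0,0,1,1),tumb=(250,195,275,228))}
for f,b in B.items():
    W=np.load(f+'.npz')['W']
    print(f)
    for n,bx in b.items():
        P=sel(W,bx,.003,.3)
        if len(P)==0: continue
        print(n,'med',np.round(np.median(P,0),3),'zmax',np.round(np.percentile(P[:,2],98),3))
    for n in('can','turq','orange'):
        P=sel(W,b[n],.094,.106);print(n,'rim',len(P),len(P)>5 and circ(P[:,:2],.036))
    P=sel(W,b['lid'],.028,.055);print('knob',np.round(P.mean(0),4) if len(P) else 0,len(P))
    P=sel(W,b['lid'],.008,.018);print('liddisc',circ(P[:,:2]),np.round(np.median(P[:,2]),4))
    P=sel(W,b['brushtop'],.15,.3);print('brush handle',np.round(np.median(P,0),4),len(P),np.round(P.min(0),3),np.round(P.max(0),3), circ(P[:,:2],.0085))
W=np.load('scene0.npz')['W'];P=W[180:215,185:228].reshape(-1,3);P=P[(P[:,2]>.125)&(P[:,2]<.146)]
Q=np.load('side0.npz')['W'][245:290,225:275].reshape(-1,3);Q=Q[(Q[:,2]>.125)&(Q[:,2]<.146)]
for p in(P,Q):
    print('fork',len(p),np.round(p[np.argsort(p[:,0])][::max(1,len(p)//12)],3).tolist())
a=cv2.imread('pics/scene0.png')[160:245,170:245];b=cv2.imread('pics/scene0.png')[200:370,300:430]
a=cv2.resize(a,(375,425),interpolation=2);b=cv2.resize(b,(325,425),interpolation=2)
c=cv2.imread('pics/side0.png')[235:335,215:300];c=cv2.resize(c,(0,0),fx=4.25/1,fy=4.25)
cv2.imwrite('pics/crop.png',cv2.resize(np.hstack([a,b]),(700,425)));cv2.imwrite('pics/cropside.png',c)
E
python3 m.py
```

```text
scene0
can med [ 0.531 -0.293  0.066] zmax 0.1
lid med [ 0.54  -0.038  0.012] zmax 0.042
squat med [0.789 0.1   0.057] zmax 0.245
brushtop med [0.496 0.235 0.179] zmax 0.211
turq med [ 0.649 -0.216  0.069] zmax 0.1
orange med [ 0.421 -0.299  0.059] zmax 0.1
jig med [ 0.74  -0.299  0.034] zmax 0.083
tumb med [ 0.724 -0.12   0.072] zmax 0.099
can rim 277 (array([ 0.547 , -0.2901]), 277, np.float64(0.0019))
turq rim 217 (array([ 0.6618, -0.2168]), 217, np.float64(0.0022))
orange rim 261 (array([ 0.4222, -0.2992]), 261, np.float64(0.001))
knob [ 0.543  -0.0342  0.0382] 61
liddisc (array([ 0.5477, -0.0305,  0.0308]), 424, np.float64(0.0066)) 0.0119
brush handle [0.4953 0.235  0.1836] 123 [0.49  0.229 0.151] [0.508 0.245 0.212] (array([0.5   , 0.2408]), 123, np.float64(0.0009))
side0
can med [ 0.543 -0.263  0.066] zmax 0.101
lid med [ 0.544 -0.025  0.014] zmax 0.043
squat med [0.798 0.127 0.05 ] zmax 0.102
brushtop med [0.498 0.245 0.176] zmax 0.211
turq med [ 0.656 -0.191  0.065] zmax 0.101
orange med [ 0.418 -0.273  0.067] zmax 0.101
tumb med [ 0.735 -0.098  0.069] zmax 0.1
can rim 114 (
[... 331 characters left out ...]
89 [0.492 0.235 0.15 ] [0.509 0.251 0.214] (array([0.5016, 0.24  ]), 189, np.float64(0.0009))
fork 318 [[0.469, 0.229, 0.136], [0.481, 0.257, 0.136], [0.487, 0.246, 0.142], [0.492, 0.223, 0.135], [0.5, 0.219, 0.136], [0.511, 0.239, 0.143], [0.522, 0.24, 0.135], [0.532, 0.238, 0.139], [0.541, 0.206, 0.134], [0.549, 0.245, 0.137], [0.556, 0.197, 0.136], [0.563, 0.208, 0.138], [0.573, 0.227, 0.138]]
fork 406 [[0.47, 0.232, 0.138], [0.482, 0.265, 0.139], [0.488, 0.261, 0.139], [0.493, 0.242, 0.142], [0.5, 0.256, 0.142], [0.51, 0.26, 0.14], [0.527, 0.243, 0.139], [0.539, 0.217, 0.133], [0.548, 0.205, 0.14], [0.555, 0.216, 0.134], [0.561, 0.242, 0.139], [0.567, 0.22, 0.144], [0.574, 0.237, 0.141]]
```

View pics/crop.png

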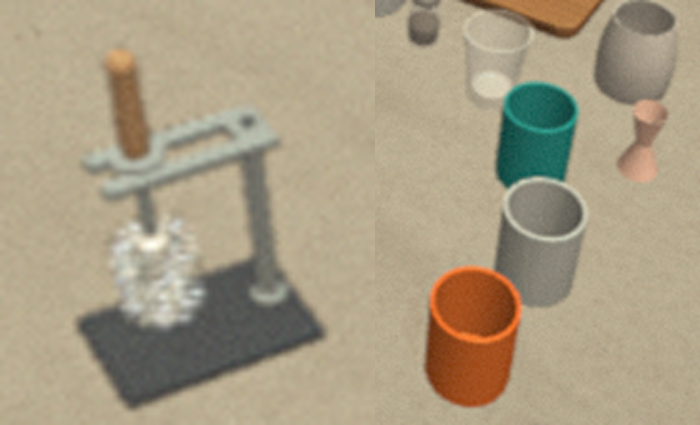

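View pics/cropside.png

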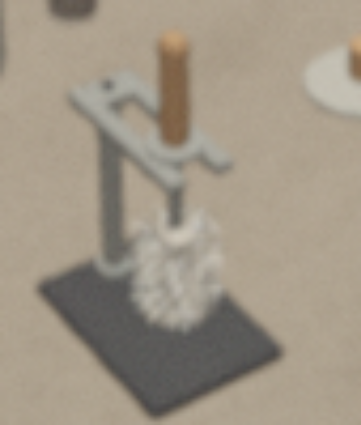

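The crops confirm it: the grey canister lies between turquoise and orange, and the brush hangs in the fork with its open end toward the robot. Next I'll refine the fork axis, lid and canister centres.

```bash
cat > m2.py <<'E'
from h import *
from m import sel,B
print('----')
fk=[];ft=[]
for f,bx in(('scene0',(180,175,240,245)),('side0',(215,240,290,335))):
    W=np.load(f+'.npz')['W']
    P=sel(W,bx,.1,.147); P=P[P[:,2]>.13]; 
    for nm,p in(('fork',P),('foot',sel(W,bx,.006,.014))):
        if nm=='fork': p=p[np.hypot(p[:,0]-.501,p[:,1]-.24)>.02]
        r=cv2.minAreaRect((p[:,:2]*1000).astype(np.float32));print(f,nm,len(p),np.round(r[0],1),np.round(r[1],1),round(r[2],1))
        print(np.round(cv2.boxPoints(r),0).tolist())
    b=B[f]
    P=sel(W,b['can'],.0975,.104);print('can',circ(P[:,:2],.036),circ(P[:,:2]))
    P=sel(W,b['lid'],.008,.016);print('disc',[np.round(x,4) for x in cv2.minEnclosingCircle((P[:,:2]*1000).astype(np.float32))])
    P=sel(W,b['lid'],.02,.038);print('knob',circ(P[:,:2],.011))
E
python3 m2.py | sed -n '/----/,$p'
```

```text
----
scene0 fork 251 [524.  231.2] [ 47.8 104.7] 73.1
[[467.0, 224.0], [567.0, 193.0], [581.0, 239.0], [481.0, 269.0]]
scene0 foot 648 [517.7 231.6] [ 92.7 128.5] 71.7
[[442.0, 208.0], [564.0, 167.0], [593.0, 256.0], [471.0, 296.0]]
can (array([ 0.5471, -0.2901]), 180, np.float64(0.0019)) (array([ 0.5468, -0.29  ,  0.037 ]), 180, np.float64(0.0026))
disc [array([546.4146, -32.2864]), np.float64(41.7098)]
knob (array([ 0.5471, -0.0313]), 39, np.float64(0.0006))
side0 fork 308 [526.6 233.2] [ 43.9 106.1] 70.1
[[469.0, 231.0], [569.0, 194.0], [584.0, 236.0], [484.0, 272.0]]
side0 foot 1035 [607.  153.7] [222.  376.4] 28.9
[[419.0, 265.0], [601.0, -65.0], [795.0, 42.0], [613.0, 372.0]]
can (array([ 0.5508, -0.2882]), 74, np.float64(0.0015)) (array([ 0.5508, -0.2882,  0.036 ]), 74, np.float64(0.0015))
disc [array([548.0056, -32.131 ]), np.float64(42.7845)]
knob (array([ 0.5486, -0.0323]), 35, np.float64(0.0014))
```

```bash
python3 -m pendant '[{"jaw":1,"tz":4},{"jaw":1,"tx":-1,"ty":4,"tz":6},{"jaw":1,"tx":-3,"ty":9,"tz":6},{"jaw":1,"tx":-5,"ty":14,"tz":6},{"jaw":1,"tx":-6.5,"ty":19,"tz":6},{"jaw":1,"tx":-7.4,"ty":24,"tz":6},{"jaw":1,"tx":-7.4,"ty":24,"tz":6},{"jaw":1,"tx":-7.4,"ty":24,"tz":4},{"jaw":1,"tx":-7.4,"ty":24,"tz":4},{"jaw":1,"tx":-7.4,"ty":24,"tz":4}]' 60; python3 -c "
from h import *
im=snap('wrist','w1')
W=np.load('w1.npz')['W'];P=W.reshape(-1,3)
c=(np.hypot(P[:,0]-.501,P[:,1]-.24)<.03)&(P[:,2]>.2)&(P[:,2]<.216);print(c.sum(),np.round(P[c].mean(0),4), circ(P[c][:,:2],.008))"
```

```text
invalid input at $[0]: expected keys jaw, tx, ty, tz, ax, ay, az
<string>:5: RuntimeWarning: Mean of empty slice.
  ret = um.true_divide(
h.py:12: RuntimeWarning: Mean of empty slice.
  c0=p.mean(0)
Traceback (most recent call last):
  File "h.py", line 15, in circ
    s=least_squares(f,x,loss='soft_l1',f_scale=.002);return np.round(s.x,4),len(p),np.round(np.median(abs(s.fun)),4)
ValueError: Initial guess is outside of provided bounds
```

View pics/w1.png

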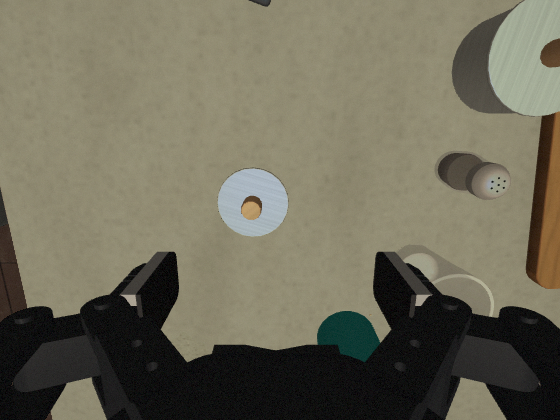

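The move was refused because every row needs all the keys. The wrist view from the start pose shows the lid's disc centred at (253,202) and its knob at (251,208).

```bash
python3 -m pendant '[{"jaw":1,"tx":0,"ty":0,"tz":4,"ax":0,"ay":0,"az":0},{"jaw":1,"tx":-1,"ty":4,"tz":6,"ax":0,"ay":0,"az":0},{"jaw":1,"tx":-3,"ty":9,"tz":6,"ax":0,"ay":0,"az":0},{"jaw":1,"tx":-5,"ty":14,"tz":6,"ax":0,"ay":0,"az":0},{"jaw":1,"tx":-6.5,"ty":19,"tz":6,"ax":0,"ay":0,"az":0},{"jaw":1,"tx":-7.4,"ty":24,"tz":6,"ax":0,"ay":0,"az":0},{"jaw":1,"tx":-7.4,"ty":24,"tz":6,"ax":0,"ay":0,"az":0},{"jaw":1,"tx":-7.4,"ty":24,"tz":4,"ax":0,"ay":0,"az":0},{"jaw":1,"tx":-7.4,"ty":24,"tz":4,"ax":0,"ay":0,"az":0},{"jaw":1,"tx":-7.4,"ty":24,"tz":4,"ax":0,"ay":0,"az":0}]' 60; python3 -c "
from h import *
W=np.load('w1.npz')['W'];P=W.reshape(-1,3)
c=(np.hypot(P[:,0]-.548,P[:,1]+.032)<.05)
for a,b in((.009,.018),(.035,.05)):
  Q=P[c&(P[:,2]>a)&(P[:,2]<b)];print(len(Q),cv2.minEnclosingCircle((Q[:,:2]*1000).astype(np.float32)))
im=snap('wrist','w2')
W=np.load('w2.npz')['W'];P=W.reshape(-1,3)
c=(np.hypot(P[:,0]-.501,P[:,1]-.24)<.02)&(P[:,2]>.2)&(P[:,2]<.22);print(c.sum(),np.round(P[c].mean(0),4))"
```

```text
clock: 1.4
position: [0.5014, 0.2393, 0.2381]
ee_rot: [0.0, 0.707, 0.707, 0.0]
contact_force: [0.8, 0.8, 0.2]
width: 0.0854
gripper_force: 0.0
3449 ((548.3534545898438, -30.967426300048828), 40.9440803527832)
333 ((548.1605834960938, -30.755937576293945), 10.824540138244629)
516 [0.501  0.243  0.2093]
```

```bash
python3 -m pendant '[{"jaw":1,"tx":0,"ty":0.1,"tz":-2.5,"ax":0,"ay":0,"az":0},{"jaw":1,"tx":0,"ty":0.1,"tz":-5,"ax":0,"ay":0,"az":0},{"jaw":1,"tx":0,"ty":0.1,"tz":-7.1,"ax":0,"ay":0,"az":0},{"jaw":1,"tx":0,"ty":0.1,"tz":-7.1,"ax":0,"ay":0,"az":0},{"jaw":-1,"tx":0,"ty":0.1,"tz":-7.1,"ax":0,"ay":0,"az":0},{"jaw":-1,"tx":0,"ty":0.1,"tz":-7.1,"ax":0,"ay":0,"az":0},{"jaw":-1,"tx":0,"ty":0.1,"tz":-7.1,"ax":0,"ay":0,"az":0},{"jaw":-1,"tx":0,"ty":0.1,"tz":-7.1,"ax":0,"ay":0,"az":0},{"jaw":-1,"tx":0,"ty":0.1,"tz":-7.1,"ax":0,"ay":0,"az":0},{"jaw":-1,"tx":0,"ty":0.1,"tz":-7.1,"ax":0,"ay":0,"az":0}]' 60
```

```text
clock: 2.7
position: [0.5012, 0.2411, 0.1675]
ee_rot: [0.0, 0.707, 0.707, 0.0]
contact_force: [-1.9, -0.9, 5.2]
width: 0.0124
gripper_force: 58.6
```

```bash
python3 -m pendant '[{"jaw":-1,"tx":0,"ty":0,"tz":0.5,"ax":0,"ay":0,"az":0},{"jaw":-1,"tx":0,"ty":0,"tz":1,"ax":0,"ay":0,"az":0},{"jaw":-1,"tx":0,"ty":0,"tz":1,"ax":0,"ay":0,"az":0},{"jaw":-1,"tx":0,"ty":0,"tz":1,"ax":0,"ay":0,"az":0}]'; python3 -c "
from h import *
snap('side','s1');snap('scene','c1')
a=cv2.imread('pics/s1.png')[150:340,160:330];b=cv2.imread('pics/c1.png')[100:290,150:320]
cv2.imwrite('pics/cr2.png',cv2.resize(np.hstack([a,b]),(0,0),fx=2.3,fy=2.3))"
```

```text
clock: 3.2
position: [0.5009, 0.241, 0.1766]
ee_rot: [-0.0, 0.707, 0.707, -0.0]
contact_force: [0.2, -0.2, -1.1]
width: 0.0123
gripper_force: 58.6
```

View pics/cr2.png

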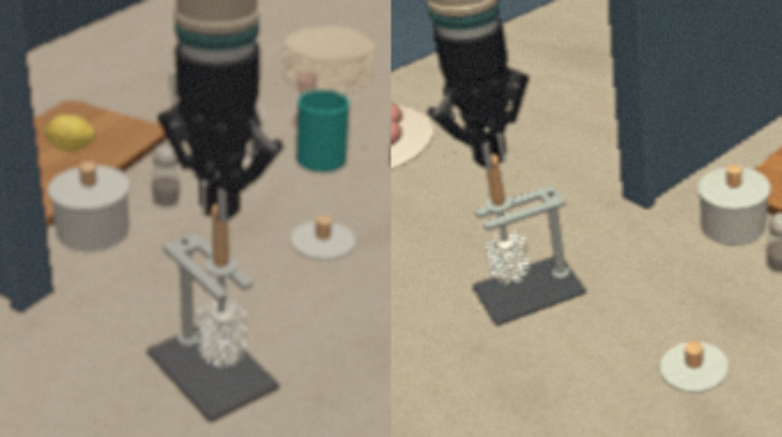

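The side view (left half) shows the handle between the fingers, but the grip looks high. I'll check heights from depth.

```bash
python3 -c "
from h import *
for f0,f in(('side0','s1'),('scene0','c1')):
  for g in(f0,f):
    W=np.load(g+'.npz')['W'];px=np.load(g+'.npz')['px'].astype(int)
    P=W.reshape(-1,3);C=px.reshape(-1,3)
    n=np.hypot(P[:,0]-.501,P[:,1]-.24)<.035
    br=n&(C.min(1)>170)&(P[:,2]<.12)&(P[:,2]>.015)
    wd=n&(C[:,2]-C[:,0]>50)&(P[:,2]>.12)
    print(g,'brist',br.sum(),np.round(np.percentile(P[br],[2,50,98],axis=0),3).tolist(),'wood',wd.sum(),np.round(np.percentile(P[wd],[1,50,99],axis=0),3).tolist())
    fg=(np.hypot(P[:,0]-.501,P[:,1]-.24)<.06)&(C.max(1)<70)&(P[:,2]>.14);print('dark low',np.round(np.percentile(P[fg],[1,5],axis=0),3)[:,2] if fg.sum() else 0)
"
```

```text
side0 brist 29 [[0.479, 0.222, 0.056], [0.495, 0.243, 0.084], [0.509, 0.259, 0.088]] wood 122 [[0.492, 0.238, 0.15], [0.497, 0.246, 0.188], [0.504, 0.25, 0.213]]
dark low 0
s1 brist 33 [[0.483, 0.224, 0.061], [0.495, 0.248, 0.092], [0.51, 0.264, 0.096]] wood 82 [[0.493, 0.242, 0.16], [0.497, 0.247, 0.185], [0.507, 0.25, 0.22]]
dark low [0.226 0.248]
scene0 brist 126 [[0.476, 0.216, 0.033], [0.494, 0.233, 0.069], [0.516, 0.257, 0.086]] wood 103 [[0.491, 0.23, 0.15], [0.496, 0.234, 0.184], [0.506, 0.244, 0.211]]
dark low 0
c1 brist 98 [[0.475, 0.218, 0.046], [0.494, 0.234, 0.083], [0.521, 0.26, 0.094]] wood 350 [[0.47, 0.207, 0.159], [0.489, 0.234, 0.604], [0.507, 0.266, 0.613]]
dark low [0.224 0.247]
```

```bash
python3 -m pendant '[{"jaw":-1,"tx":-1.4,"ty":0.5,"tz":0,"ax":0,"ay":0,"az":0},{"jaw":-1,"tx":-2.8,"ty":1.0,"tz":0,"ax":0,"ay":0,"az":0},{"jaw":-1,"tx":-4.3,"ty":1.4,"tz":0,"ax":0,"ay":0,"az":0},{"jaw":-1,"tx":-5.7,"ty":1.9,"tz":0,"ax":0,"ay":0,"az":0},{"jaw":-1,"tx":-7.1,"ty":2.4,"tz":0,"ax":0,"ay":0,"az":0},{"jaw":-1,"tx":-7.1,"ty":2.4,"tz":0,"ax":0,"ay":0,"az":0},{"jaw":-1,"tx":-7.1,"ty":2.4,"tz":4,"ax":0,"ay":0,"az":0},{"jaw":-1,"tx":-7.1,"ty":2.4,"tz":8,"ax":0,"ay":0,"az":0},{"jaw":-1,"tx":-7.1,"ty":2.4,"tz":13,"ax":0,"ay":0,"az":0},{"jaw":-1,"tx":-7.1,"ty":2.4,"tz":13,"ax":0,"ay":0,"az":0}]'; python3 -m pendant '[{"jaw":-1,"tx":1,"ty":-5,"tz":0,"ax":0,"ay":0,"az":0},{"jaw":-1,"tx":2.4,"ty":-11,"tz":0,"ax":0,"ay":0,"az":0},{"jaw":-1,"tx":3.7,"ty":-17,"tz":0,"ax":0,"ay":0,"az":0},{"jaw":-1,"tx":5,"ty":-23,"tz":0,"ax":0,"ay":0,"az":0},{"jaw":-1,"tx":6.3,"ty":-29,"tz":0,"ax":0,"ay":0,"az":0},{"jaw":-1,"tx":7.6,"ty":-35,"tz":0,"ax":0,"ay":0,"az":0},{"jaw":-1,"tx":9,"ty":-41,"tz":0,"ax":0,"ay":0,"az":0},{"jaw":-1,"tx":10.4,"ty":-47,"tz":0,"ax":0,"ay":0,"az":0},{"jaw":-1,"tx":11.4,"ty":-52,"tz":0,"ax":0,"ay":0,"az":0},{"jaw":-1,"tx":11.9,"ty":-55.4,"tz":0,"ax":0,"ay":0,"az":0}]'
python3 -m pendant '[{"jaw":-1,"tx":0,"ty":0,"tz":0,"ax":0,"ay":0,"az":0},{"jaw":-1,"tx":0,"ty":0,"tz":0,"ax":0,"ay":0,"az":0}]'
python3 -c "
from h import *
snap('side','s2');snap('scene','c2')
a=cv2.imread('pics/s2.png')[60:250,270:440];b=cv2.imread('pics/c2.png')[140:330,270:440]
cv2.imwrite('pics/cr3.png',cv2.resize(np.hstack([a,b]),(0,0),fx=2.3,fy=2.3))
for f,bx in(('s2',(320,60,360,200)),('c2',(330,150,400,290))):
    Z=np.load(f+'.npz');u0,v0,u1,v1=bx;P=Z['W'][v0:v1,u0:u1].reshape(-1,3);C=Z['px'][v0:v1,u0:u1].reshape(-1,3).astype(int)
    b=(np.hypot(P[:,0]-.549,P[:,1]+.289)<.05)&(P[:,2]>.11)&(P[:,2]<.235)&(C.min(1)>120)
    print(f,b.sum(),np.round(np.percentile(P[b],[2,50,98],axis=0),3).tolist())
    w=(np.hypot(P[:,0]-.549,P[:,1]+.289)<.05)&(P[:,2]>.2)&(C[:,2]-C[:,0]>50);w&=(P[:,2]<.34)
    print('wood',w.sum(),circ(P[w][:,:2],.0085), P[w][:,2].min() if w.sum() else 0)
"
```

```text
clock: 4.55
position: [0.4329, 0.2659, 0.3112]
ee_rot: [0.002, 0.707, 0.707, 0.005]
contact_force: [-0.3, 0.2, -1.4]
width: 0.0126
gripper_force: 58.8
clock: 5.8
position: [0.5489, -0.292, 0.3046]
ee_rot: [-0.001, 0.708, 0.706, -0.001]
contact_force: [-0.3, 0.6, -0.4]
width: 0.0127
gripper_force: 58.8
clock: 6.05
position: [0.5487, -0.2884, 0.3057]
ee_rot: [-0.001, 0.707, 0.707, 0.0]
contact_force: [-0.2, 0.7, -1.2]
width: 0.0125
gripper_force: 58.8
s2 273 [[0.525, -0.303, 0.17], [0.544, -0.281, 0.201], [0.57, -0.266, 0.226]]
wood 46 (array([ 0.5382, -0.2828]), 46, np.float64(0.0014)) 0.2880580850767907
c2 513 [[0.524, -0.312, 0.169], [0.539, -0.293, 0.206], [0.568, -0.268, 0.225]]
wood 157 (array([ 0.5484, -0.288 ]), 157, np.float64(0.0005)) 0.28545637380612177
```

View pics/cr3.png

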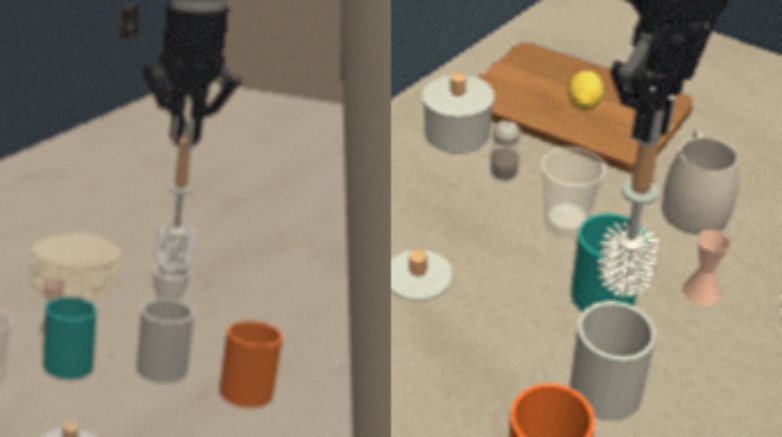

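The brush hangs straight and upright above the grey canister (side crop at 175,250; scene crop at 630,260). Now I'll push down, watching the force.

```bash
python3 -m pendant '[{"jaw":-1,"tx":0,"ty":0,"tz":-4,"ax":0,"ay":0,"az":0},{"jaw":-1,"tx":0,"ty":0,"tz":-6.5,"ax":0,"ay":0,"az":0},{"jaw":-1,"tx":0,"ty":0,"tz":-8.5,"ax":0,"ay":0,"az":0},{"jaw":-1,"tx":0,"ty":0,"tz":-10.5,"ax":0,"ay":0,"az":0},{"jaw":-1,"tx":0,"ty":0,"tz":-12,"ax":0,"ay":0,"az":0},{"jaw":-1,"tx":0,"ty":0,"tz":-13.5,"ax":0,"ay":0,"az":0},{"jaw":-1,"tx":0,"ty":0,"tz":-14.5,"ax":0,"ay":0,"az":0},{"jaw":-1,"tx":0,"ty":0,"tz":-15.2,"ax":0,"ay":0,"az":0},{"jaw":-1,"tx":0,"ty":0,"tz":-15.2,"ax":0,"ay":0,"az":0}]'
```

```text
clock: 7.28
position: [0.5489, -0.2889, 0.1544]
ee_rot: [-0.0, 0.707, 0.707, -0.0]
contact_force: [0.3, 0.4, -1.3]
width: 0.0124
gripper_force: 58.8
```

```bash
python3 -m pendant '[{"jaw":-1,"tx":0,"ty":0,"tz":-0.2,"ax":0,"ay":0,"az":0},{"jaw":-1,"tx":0,"ty":0,"tz":-0.4,"ax":0,"ay":0,"az":0},{"jaw":-1,"tx":0,"ty":0,"tz":-0.5,"ax":0,"ay":0,"az":0},{"jaw":-1,"tx":0,"ty":0,"tz":-0.5,"ax":0,"ay":0,"az":0}]'
```

```text
clock: 7.78
position: [0.549, -0.289, 0.1498]
ee_rot: [0.0, 0.707, 0.707, 0.0]
contact_force: [0.6, 1.1, -0.8]
width: 0.0124
gripper_force: 58.8
```

```bash
python3 -m pendant '[{"jaw":-1,"tx":0,"ty":0,"tz":-0.15,"ax":0,"ay":0,"az":0},{"jaw":-1,"tx":0,"ty":0,"tz":-0.3,"ax":0,"ay":0,"az":0},{"jaw":-1,"tx":0,"ty":0,"tz":-0.3,"ax":0,"ay":0,"az":0}]'
```

```text
clock: 8.15
position: [0.549, -0.289, 0.1468]
ee_rot: [0.0, 0.707, 0.707, 0.0]
contact_force: [0.3, 0.2, -0.9]
width: 0.0123
gripper_force: 59.0
```

```bash
python3 -m pendant '[{"jaw":-1,"tx":0,"ty":0,"tz":-0.1,"ax":0,"ay":0,"az":0},{"jaw":-1,"tx":0,"ty":0,"tz":-0.2,"ax":0,"ay":0,"az":0},{"jaw":-1,"tx":0,"ty":0,"tz":-0.3,"ax":0,"ay":0,"az":0},{"jaw":-1,"tx":0,"ty":0,"tz":-0.3,"ax":0,"ay":0,"az":0}]'
```

```text
clock: 8.65
position: [0.5499, -0.2899, 0.1466]
ee_rot: [0.002, 0.707, 0.707, 0.0]
contact_force: [-2.0, 1.5, 9.5]
width: 0.0125
gripper_force: 59.9
```

Floor contact is confirmed. Now the remaining strokes.

```bash
python3 -m pendant '[{"jaw":-1,"tx":0,"ty":0,"tz":4,"ax":0,"ay":0,"az":0},{"jaw":-1,"tx":0,"ty":0,"tz":8,"ax":0,"ay":0,"az":0},{"jaw":-1,"tx":0,"ty":0,"tz":9,"ax":0,"ay":0,"az":0},{"jaw":-1,"tx":0,"ty":0,"tz":9,"ax":0,"ay":0,"az":0},{"jaw":-1,"tx":0,"ty":0,"tz":6,"ax":0,"ay":0,"az":0},{"jaw":-1,"tx":0,"ty":0,"tz":3,"ax":0,"ay":0,"az":0},{"jaw":-1,"tx":0,"ty":0,"tz":1.2,"ax":0,"ay":0,"az":0},{"jaw":-1,"tx":0,"ty":0,"tz":0.5,"ax":0,"ay":0,"az":0},{"jaw":-1,"tx":0,"ty":0,"tz":0.5,"ax":0,"ay":0,"az":0},{"jaw":-1,"tx":0,"ty":0,"tz":0.5,"ax":0,"ay":0,"az":0}]'
python3 -m pendant '[{"jaw":-1,"tx":0,"ty":0,"tz":4,"ax":0,"ay":0,"az":0},{"jaw":-1,"tx":0,"ty":0,"tz":7.5,"ax":0,"ay":0,"az":0},{"jaw":-1,"tx":0,"ty":0,"tz":8.5,"ax":0,"ay":0,"az":0},{"jaw":-1,"tx":0,"ty":0,"tz":8.5,"ax":0,"ay":0,"az":0},{"jaw":-1,"tx":0,"ty":0,"tz":5.5,"ax":0,"ay":0,"az":0},{"jaw":-1,"tx":0,"ty":0,"tz":2.5,"ax":0,"ay":0,"az":0},{"jaw":-1,"tx":0,"ty":0,"tz":0.7,"ax":0,"ay":0,"az":0},{"jaw":-1,"tx":0,"ty":0,"tz":0,"ax":0,"ay":0,"az":0},{"jaw":-1,"tx":0,"ty":0,"tz":0,"ax":0,"ay":0,"az":0},{"jaw":-1,"tx":0,"ty":0,"tz":0,"ax":0,"ay":0,"az":0}]'
python3 -m pendant '[{"jaw":-1,"tx":0,"ty":0,"tz":4,"ax":0,"ay":0,"az":0},{"jaw":-1,"tx":0,"ty":0,"tz":8,"ax":0,"ay":0,"az":0},{"jaw":-1,"tx":0,"ty":0,"tz":12,"ax":0,"ay":0,"az":0},{"jaw":-1,"tx":0,"ty":0,"tz":16,"ax":0,"ay":0,"az":0},{"jaw":-1,"tx":0,"ty":0,"tz":16,"ax":0,"ay":0,"az":0},{"jaw":-1,"tx":0,"ty":0,"tz":16,"ax":0,"ay":0,"az":0}]'
python3 -c "
from h import *
snap('scene','c3');snap('side','s3')
for f,bx in(('c3',(342,268,390,325)),('s3',(328,190,356,226))):
    u0,v0,u1,v1=bx;P=np.load(f+'.npz')['W'][v0:v1,u0:u1].reshape(-1,3);P=P[(P[:,2]>.0975)&(P[:,2]<.104)];print(circ(P[:,:2],.036))
Z=np.load('c3.npz');P=Z['W'].reshape(-1,3);C=Z['px'].reshape(-1,3).astype(int)
w=(np.hypot(P[:,0]-.549,P[:,1]+.289)<.05)&(P[:,2]>.2)&(P[:,2]<.34)&(C[:,2]-C[:,0]>50);print(circ(P[w][:,:2],.0085),P[w][:,2].min())
"
```

```text
clock: 9.9
position: [0.5488, -0.2888, 0.1483]
ee_rot: [-0.0, 0.707, 0.707, -0.0]
contact_force: [-0.8, -0.3, -0.6]
width: 0.0122
gripper_force: 58.8
clock: 11.15
position: [0.5488, -0.2889, 0.1484]
ee_rot: [-0.0, 0.707, 0.707, -0.0]
contact_force: [0.3, 0.2, -1.1]
width: 0.0125
gripper_force: 58.8
clock: 11.9
position: [0.5486, -0.2887, 0.3078]
ee_rot: [-0.001, 0.707, 0.707, -0.0]
contact_force: [0.4, 0.2, -1.8]
width: 0.0126
gripper_force: 58.9
(array([ 0.547 , -0.2901]), 176, np.float64(0.002))
(array([ 0.5512, -0.2881]), 76, np.float64(0.0015))
(array([ 0.5484, -0.2886]), 157, np.float64(0.0006)) 0.2866305031824945
```

```bash
python3 -m pendant '[{"jaw":-1,"tx":-1,"ty":5,"tz":0,"ax":0,"ay":0,"az":0},{"jaw":-1,"tx":-2.4,"ty":11,"tz":0,"ax":0,"ay":0,"az":0},{"jaw":-1,"tx":-3.7,"ty":17,"tz":0,"ax":0,"ay":0,"az":0},{"jaw":-1,"tx":-5,"ty":23,"tz":0,"ax":0,"ay":0,"az":0},{"jaw":-1,"tx":-6.3,"ty":29,"tz":0,"ax":0,"ay":0,"az":0},{"jaw":-1,"tx":-7.6,"ty":35,"tz":0,"ax":0,"ay":0,"az":0},{"jaw":-1,"tx":-9,"ty":41,"tz":0,"ax":0,"ay":0,"az":0},{"jaw":-1,"tx":-10.4,"ty":47,"tz":0,"ax":0,"ay":0,"az":0},{"jaw":-1,"tx":-11.4,"ty":52,"tz":0,"ax":0,"ay":0,"az":0},{"jaw":-1,"tx":-11.9,"ty":55.4,"tz":0,"ax":0,"ay":0,"az":0}]'
python3 -m pendant '[{"jaw":-1,"tx":0,"ty":0,"tz":0,"ax":0,"ay":0,"az":0},{"jaw":-1,"tx":0,"ty":0,"tz":-4,"ax":0,"ay":0,"az":0},{"jaw":-1,"tx":0,"ty":0,"tz":-8,"ax":0,"ay":0,"az":0},{"jaw":-1,"tx":0,"ty":0,"tz":-11.5,"ax":0,"ay":0,"az":0},{"jaw":-1,"tx":0,"ty":0,"tz":-13.2,"ax":0,"ay":0,"az":0},{"jaw":-1,"tx":0,"ty":0,"tz":-13.2,"ax":0,"ay":0,"az":0},{"jaw":-1,"tx":0,"ty":0,"tz":-13.2,"ax":0,"ay":0,"az":0}]'
```

```text
clock: 13.25
position: [0.4284, 0.267, 0.3074]
ee_rot: [-0.001, 0.706, 0.708, -0.001]
contact_force: [1.4, -1.0, -0.8]
width: 0.0124
gripper_force: 58.8
clock: 14.12
position: [0.4306, 0.2646, 0.1773]
ee_rot: [0.0, 0.707, 0.707, 0.0]
contact_force: [0.6, 0.1, -0.1]
width: 0.0126
gripper_force: 58.8
```

```bash
python3 -m pendant '[{"jaw":-1,"tx":1.2,"ty":-0.4,"tz":0,"ax":0,"ay":0,"az":0},{"jaw":-1,"tx":2.4,"ty":-0.8,"tz":0,"ax":0,"ay":0,"az":0},{"jaw":-1,"tx":3.6,"ty":-1.2,"tz":0,"ax":0,"ay":0,"az":0},{"jaw":-1,"tx":4.8,"ty":-1.6,"tz":0,"ax":0,"ay":0,"az":0},{"jaw":-1,"tx":6,"ty":-2.0,"tz":0,"ax":0,"ay":0,"az":0},{"jaw":-1,"tx":7.1,"ty":-2.4,"tz":0,"ax":0,"ay":0,"az":0},{"jaw":-1,"tx":7.1,"ty":-2.4,"tz":0,"ax":0,"ay":0,"az":0},{"jaw":-1,"tx":7.1,"ty":-2.4,"tz":-0.5,"ax":0,"ay":0,"az":0},{"jaw":-1,"tx":7.1,"ty":-2.4,"tz":-1,"ax":0,"ay":0,"az":0},{"jaw":-1,"tx":7.1,"ty":-2.4,"tz":-1,"ax":0,"ay":0,"az":0}]'
python3 -c "
from h import *
snap('side','s4');snap('scene','c4')
a=cv2.imread('pics/s4.png')[190:340,190:325];b=cv2.imread('pics/c4.png')[130:280,140:275]
cv2.imwrite('pics/cr4.png',cv2.resize(np.hstack([a,b]),(0,0),fx=2.9,fy=2.9))
for f,bx in(('side0',0),('s4',0),('scene0',0),('c4',0)):
    Z=np.load(f+'.npz');P=Z['W'].reshape(-1,3);C=Z['px'].reshape(-1,3).astype(int)
    w=(np.hypot(P[:,0]-.501,P[:,1]-.241)<.03)&(P[:,2]>.13)&(P[:,2]<.18)&(C[:,2]-C[:,0]>50);print(f,w.sum(),circ(P[w][:,:2],.0085),np.percentile(P[w][:,2],1))"
```

```text
clock: 15.38
position: [0.5007, 0.2411, 0.1676]
ee_rot: [0.0, 0.707, 0.707, 0.0]
contact_force: [-0.5, -0.9, 3.6]
width: 0.0127
gripper_force: 59.4
side0 50 (array([0.5021, 0.2403]), 50, np.float64(0.0006)) 0.1501853974298699
s4 48 (array([0.5007, 0.2398]), 48, np.float64(0.0008)) 0.15159493794884912
scene0 47 (array([0.4997, 0.2406]), 47, np.float64(0.0012)) 0.15008751833718198
c4 49 (array([0.4991, 0.2416]), 49, np.float64(0.0009)) 0.14844761490267958
```

View pics/cr4.png

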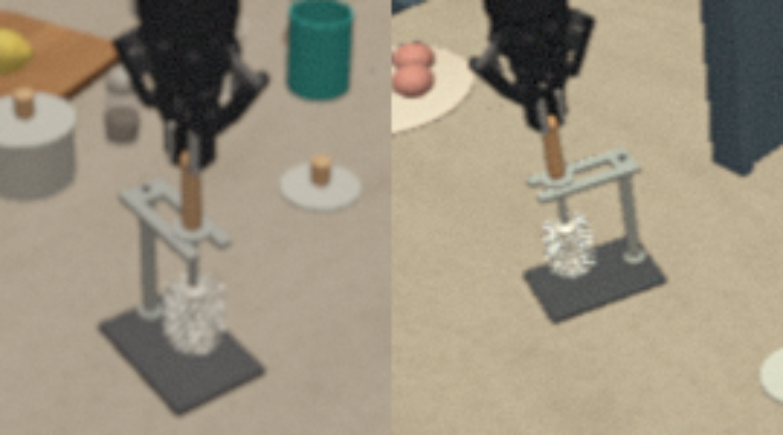

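The collar rests on the fork as at the start. I'll release and retreat upward.

```bash
python3 -m pendant '[{"jaw":-0.5,"tx":0,"ty":0,"tz":0,"ax":0,"ay":0,"az":0},{"jaw":0,"tx":0,"ty":0,"tz":0,"ax":0,"ay":0,"az":0},{"jaw":0.5,"tx":0,"ty":0,"tz":0,"ax":0,"ay":0,"az":0},{"jaw":0.5,"tx":0,"ty":0,"tz":0,"ax":0,"ay":0,"az":0},{"jaw":0.5,"tx":0,"ty":0,"tz":0,"ax":0,"ay":0,"az":0},{"jaw":0.5,"tx":0,"ty":0,"tz":2,"ax":0,"ay":0,"az":0},{"jaw":0.5,"tx":0,"ty":0,"tz":4,"ax":0,"ay":0,"az":0},{"jaw":0.5,"tx":0,"ty":0,"tz":7,"ax":0,"ay":0,"az":0},{"jaw":0.5,"tx":0,"ty":0,"tz":9,"ax":0,"ay":0,"az":0}]'
python3 -c "
from h import *
snap('side','s5');snap('scene','c5')
a=cv2.imread('pics/s5.png')[190:340,190:325];b=cv2.imread('pics/c5.png')[130:280,140:275]
cv2.imwrite('pics/cr5.png',cv2.resize(np.hstack([a,b]),(0,0),fx=2.9,fy=2.9))
for f in('side0','s5','scene0','c5'):
    Z=np.load(f+'.npz');P=Z['W'].reshape(-1,3);C=Z['px'].reshape(-1,3).astype(int)
    for lo,hi in((.14,.175),(.185,.22)):
      w=(np.hypot(P[:,0]-.501,P[:,1]-.241)<.03)&(P[:,2]>lo)&(P[:,2]<hi)&(C[:,2]-C[:,0]>50);print(f,w.sum(),circ(P[w][:,:2],.0085),P[w][:,2].max())"
```

```text
clock: 16.6
position: [0.5014, 0.2411, 0.2582]
ee_rot: [0.0, 0.707, 0.707, 0.001]
contact_force: [-0.0, 0.2, -0.7]
width: 0.0639
gripper_force: 0.0
side0 40 (array([0.5019, 0.2402]), 40, np.float64(0.0007)) 0.1744255247609685
side0 66 (array([0.5014, 0.2394]), 66, np.float64(0.0013)) 0.2139527016121432
s5 36 (array([0.4923, 0.2536]), 36, np.float64(0.0007)) 0.17379567899178594
s5 63 (array([0.502 , 0.2395]), 63, np.float64(0.0013)) 0.21303806278029214
scene0 40 (array([0.4995, 0.2406]), 40, np.float64(0.0011)) 0.17498042413547854
scene0 51 (array([0.4995, 0.2414]), 51, np.float64(0.001)) 0.21157134762115404
c5 40 (array([0.4993, 0.241 ]), 40, np.float64(0.001)) 0.17455540566781624
c5 49 (array([0.4996, 0.242 ]), 49, np.float64(0.0009)) 0.21158939801098375
```

```bash
python3 -m pendant '[{"jaw":0.5,"tx":1,"ty":-5,"tz":0,"ax":0,"ay":0,"az":0},{"jaw":0.5,"tx":2,"ty":-11,"tz":-2,"ax":0,"ay":0,"az":0},{"jaw":0.5,"tx":3,"ty":-16.5,"tz":-5,"ax":0,"ay":0,"az":0},{"jaw":0.5,"tx":4,"ty":-22,"tz":-8,"ax":0,"ay":0,"az":0},{"jaw":0.5,"tx":4.7,"ty":-27.2,"tz":-11,"ax":0,"ay":0,"az":0},{"jaw":0.5,"tx":4.7,"ty":-27.2,"tz":-15,"ax":0,"ay":0,"az":0},{"jaw":0.5,"tx":4.7,"ty":-27.2,"tz":-18,"ax":0,"ay":0,"az":0},{"jaw":0.5,"tx":4.7,"ty":-27.2,"tz":-18,"ax":0,"ay":0,"az":0}]' 30
python3 -m pendant '[{"jaw":0.5,"tx":0,"ty":0,"tz":-2,"ax":0,"ay":0,"az":0},{"jaw":0.5,"tx":0,"ty":0,"tz":-4.5,"ax":0,"ay":0,"az":0},{"jaw":0.5,"tx":0,"ty":0,"tz":-6,"ax":0,"ay":0,"az":0},{"jaw":0.5,"tx":0,"ty":0,"tz":-6,"ax":0,"ay":0,"az":0},{"jaw":-1,"tx":0,"ty":0,"tz":-6,"ax":0,"ay":0,"az":0},{"jaw":-1,"tx":0,"ty":0,"tz":-6,"ax":0,"ay":0,"az":0},{"jaw":-1,"tx":0,"ty":0,"tz":-6,"ax":0,"ay":0,"az":0},{"jaw":-1,"tx":0,"ty":0,"tz":-6,"ax":0,"ay":0,"az":0},{"jaw":-1,"tx":0,"ty":0,"tz":-6,"ax":0,"ay":0,"az":0},{"jaw":-1,"tx":0,"ty":0,"tz":-6,"ax":0,"ay":0,"az":0}]' 40
```

```text
clock: 17.7
position: [0.545, -0.0308, 0.0737]
ee_rot: [-0.003, 0.707, 0.707, -0.002]
contact_force: [0.3, 0.0, -0.2]
width: 0.064
gripper_force: 0.0
clock: 18.95
position: [0.548, -0.031, 0.0168]
ee_rot: [0.0, 0.707, 0.707, 0.0]
contact_force: [0.0, 0.3, 0.4]
width: -0.0003
gripper_force: 0.0
```

The fingers closed on nothing. I'll look.

```bash
python3 -c "
from h import *
snap('side','s6');snap('scene','c6')
a=cv2.imread('pics/s6.png')[150:300,230:365];b=cv2.imread('pics/c6.png')[170:320,220:355]
cv2.imwrite('pics/cr6.png',cv2.resize(np.hstack([a,b]),(0,0),fx=2.9,fy=2.9))"
```

```text
(no output)
```

View pics/cr6.png

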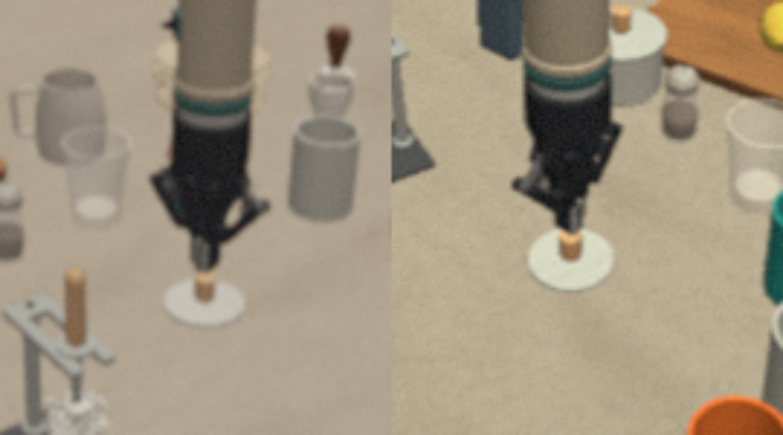

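```bash
python3 -c "
from h import *
for f in('s6','c6'):
    Z=np.load(f+'.npz');P=Z['W'].reshape(-1,3);C=Z['px'].reshape(-1,3).astype(int)
    w=(np.hypot(P[:,0]-.548,P[:,1]+.031)<.06)&(P[:,2]>.02)&(C.max(1)<110);Q=P[w];Q=Q[np.argsort(Q[:,2])]
    for lo in(.02,.03,.04,.05,.06,.07,.08):
      q=Q[(Q[:,2]>lo)&(Q[:,2]<lo+.01)]
      if len(q):print(f,lo,len(q),np.round(q.min(0),3),np.round(np.median(q,0),3),np.round(q.max(0),3))
    w=(np.hypot(P[:,0]-.548,P[:,1]+.031)<.06)&(P[:,2]>.02)&(P[:,2]<.06)&(C[:,2]-C[:,0]>50);print('wood',np.round(P[w].min(0),3),np.round(P[w].max(0),3))
s=manip.get_state();print(s['width'],s['gripper_force'],s['contact_force'])
"
```

```text
s6 0.05 4 [ 0.54  -0.028  0.056] [ 0.544 -0.024  0.058] [ 0.549 -0.02   0.059]
s6 0.06 27 [ 0.536 -0.037  0.06 ] [ 0.543 -0.024  0.065] [ 0.56  -0.017  0.07 ]
s6 0.07 31 [ 0.536 -0.037  0.07 ] [ 0.543 -0.023  0.076] [ 0.559 -0.017  0.08 ]
s6 0.08 29 [ 0.534 -0.034  0.08 ] [ 0.545 -0.022  0.085] [ 0.561 -0.019  0.089]
wood [ 0.538 -0.038  0.022] [ 0.555 -0.017  0.046]
c6 0.05 8 [ 0.535 -0.042  0.055] [ 0.542 -0.038  0.058] [ 0.548 -0.032  0.06 ]
c6 0.06 21 [ 0.532 -0.042  0.06 ] [ 0.54  -0.038  0.065] [ 0.553 -0.026  0.069]
c6 0.07 26 [ 0.532 -0.043  0.07 ] [ 0.54  -0.038  0.074] [ 0.554 -0.027  0.08 ]
c6 0.08 15 [ 0.532 -0.043  0.08 ] [ 0.54  -0.041  0.084] [ 0.553 -0.036  0.089]
wood [ 0.536 -0.043  0.021] [ 0.555 -0.025  0.048]
-0.00013368077971914177 0.0 [-0.57664276 -0.2516488   0.71877844]
```

Depth shows the real fingertips about 30 mm higher than the reported TCP. That also explains the narrow 12 mm grip right at the top of the brush handle. I'll rise a little and measure this offset with the fingers clear of the lid.

```bash
python3 -m pendant '[{"jaw":-1,"tx":0,"ty":0,"tz":2,"ax":0,"ay":0,"az":0},{"jaw":-1,"tx":0,"ty":0,"tz":4,"ax":0,"ay":0,"az":0},{"jaw":-1,"tx":0,"ty":0,"tz":4,"ax":0,"ay":0,"az":0},{"jaw":-1,"tx":0,"ty":0,"tz":4,"ax":0,"ay":0,"az":0}]'
python3 -c "
from h import *
snap('side','s7');snap('scene','c7')
def show():
  for f in('s7','c7'):
    P=np.load(f+'.npz')['W'].reshape(-1,3)
    w=(np.hypot(P[:,0]-.548,P[:,1]+.031)<.025)&(P[:,2]>.052)&(P[:,2]<.12);Q=P[w]
    for lo in np.arange(.052,.12,.008):
      q=Q[(Q[:,2]>lo)&(Q[:,2]<lo+.008)]
      if len(q):print(f,round(lo,3),len(q),np.round(q.min(0),3),np.round(q.max(0),3))
show()
a=cv2.imread('pics/s7.png')[180:255,270:335];b=cv2.imread('pics/c7.png')[195:270,245:310]
cv2.imwrite('pics/cr7.png',cv2.resize(np.hstack([a,b]),(0,0),fx=6,fy=6,interpolation=2))
"
```

```text
clock: 19.55
position: [0.5475, -0.0309, 0.0562]
ee_rot: [-0.0, 0.707, 0.707, -0.0]
contact_force: [0.3, -0.2, -0.8]
width: 0.0002
gripper_force: 0.0
s7 0.084 1 [ 0.548 -0.027  0.088] [ 0.548 -0.027  0.088]
s7 0.092 16 [ 0.536 -0.033  0.093] [ 0.56  -0.019  0.1  ]
s7 0.1 23 [ 0.535 -0.037  0.101] [ 0.56  -0.018  0.107]
s7 0.108 30 [ 0.534 -0.037  0.108] [ 0.562 -0.019  0.116]
s7 0.116 16 [ 0.534 -0.037  0.116] [ 0.561 -0.019  0.12 ]
c7 0.084 3 [ 0.54  -0.038  0.086] [ 0.542 -0.03   0.091]
c7 0.092 16 [ 0.533 -0.043  0.092] [ 0.553 -0.028  0.1  ]
c7 0.1 25 [ 0.532 -0.043  0.1  ] [ 0.553 -0.024  0.107]
c7 0.108 26 [ 0.531 -0.043  0.108] [ 0.555 -0.025  0.116]
c7 0.116 11 [ 0.53  -0.043  0.117] [ 0.554 -0.027  0.12 ]
```

View pics/cr7.png

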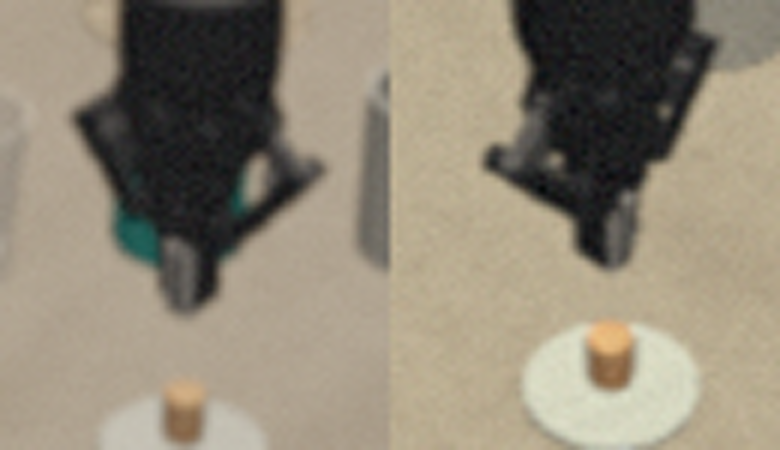

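Tips are at z≈0.088 with the reported TCP at 0.056, so the true tips are about 31 mm higher. I'll correct for that and regrasp the knob.

```bash
python3 -m pendant '[{"jaw":0.5,"tx":0,"ty":0,"tz":0,"ax":0,"ay":0,"az":0},{"jaw":0.5,"tx":0,"ty":0,"tz":0,"ax":0,"ay":0,"az":0},{"jaw":0.5,"tx":0,"ty":0,"tz":0,"ax":0,"ay":0,"az":0},{"jaw":0.5,"tx":0,"ty":0,"tz":0,"ax":0,"ay":0,"az":0},{"jaw":0.5,"tx":0,"ty":0,"tz":-2.5,"ax":0,"ay":0,"az":0},{"jaw":0.5,"tx":0,"ty":0,"tz":-5,"ax":0,"ay":0,"az":0},{"jaw":0.5,"tx":0,"ty":0,"tz":-6.2,"ax":0,"ay":0,"az":0},{"jaw":0.5,"tx":0,"ty":0,"tz":-6.9,"ax":0,"ay":0,"az":0},{"jaw":0.5,"tx":0,"ty":0,"tz":-6.9,"ax":0,"ay":0,"az":0}]' 
python3 -m pendant '[{"jaw":-0.2,"tx":0,"ty":0,"tz":0,"ax":0,"ay":0,"az":0},{"jaw":-1,"tx":0,"ty":0,"tz":0,"ax":0,"ay":0,"az":0},{"jaw":-1,"tx":0,"ty":0,"tz":0,"ax":0,"ay":0,"az":0},{"jaw":-1,"tx":0,"ty":0,"tz":0,"ax":0,"ay":0,"az":0},{"jaw":-1,"tx":0,"ty":0,"tz":0,"ax":0,"ay":0,"az":0},{"jaw":-1,"tx":0,"ty":0,"tz":0,"ax":0,"ay":0,"az":0},{"jaw":-1,"tx":0,"ty":0,"tz":0,"ax":0,"ay":0,"az":0}]' 40
```

```text
clock: 20.78
position: [0.5482, -0.031, -0.0122]
ee_rot: [0.0, 0.707, 0.707, 0.0]
contact_force: [-0.2, 0.0, -0.5]
width: 0.0641
gripper_force: 0.0
clock: 21.65
position: [0.5487, -0.0311, -0.0114]
ee_rot: [0.001, 0.707, 0.707, 0.0]
contact_force: [-0.7, -0.2, 6.2]
width: 0.0204
gripper_force: 39.4
```

```bash
python3 -m pendant '[{"jaw":-1,"tx":0,"ty":0,"tz":2,"ax":0,"ay":0,"az":0},{"jaw":-1,"tx":0,"ty":0,"tz":6,"ax":0,"ay":0,"az":0},{"jaw":-1,"tx":0,"ty":0,"tz":11,"ax":0,"ay":0,"az":0},{"jaw":-1,"tx":0,"ty":0,"tz":14,"ax":0,"ay":0,"az":0},{"jaw":-1,"tx":0,"ty":-4,"tz":14,"ax":0,"ay":0,"az":0},{"jaw":-1,"tx":0,"ty":-9,"tz":14,"ax":0,"ay":0,"az":0},{"jaw":-1,"tx":0,"ty":-14,"tz":14,"ax":0,"ay":0,"az":0},{"jaw":-1,"tx":0,"ty":-19,"tz":14,"ax":0,"ay":0,"az":0},{"jaw":-1,"tx":0,"ty":-23,"tz":14,"ax":0,"ay":0,"az":0},{"jaw":-1,"tx":0.1,"ty":-25.8,"tz":14,"ax":0,"ay":0,"az":0}]' 
python3 -m pendant '[{"jaw":-1,"tx":0,"ty":0,"tz":0,"ax":0,"ay":0,"az":0},{"jaw":-1,"tx":0,"ty":0,"tz":0,"ax":0,"ay":0,"az":0}]' 
python3 -c "
from h import *
for n,f in(('side','s8'),('scene','c8')):
    snap(n,f);P=np.load(f+'.npz')['W'].reshape(-1,3)
    P=P[np.hypot(P[:,0]-.549,P[:,1]+.289)<.06]
    for lo in np.arange(.125,.185,.005):
        q=P[(P[:,2]>lo)&(P[:,2]<lo+.005)];print(round(lo,3),len(q),end='; ')
    h=np.histogram(P[(P[:,2]>.12)&(P[:,2]<.19),2],np.arange(.12,.19,.002));z=h[1][h[0].argmax()]+.001
    Q=P[abs(P[:,2]-z)<.004]
    print(f,'disc z',z,cv2.minEnclosingCircle((Q[:,:2]*1000).astype(np.float32)))
    A=np.c_[Q[:,:2],np.ones(len(Q))];print('tilt',np.linalg.lstsq(A,Q[:,2],rcond=None)[0])
a=cv2.imread('pics/s8.png')[100:240,280:405];b=cv2.imread('pics/c8.png')[200:340,300:425]
cv2.imwrite('pics/cr8.png',cv2.resize(np.hstack([a,b]),(0,0),fx=3,fy=3,interpolation=2))
"
```

```text
clock: 22.9
position: [0.5484, -0.2909, 0.127]
ee_rot: [-0.0, 0.708, 0.707, -0.0]
contact_force: [0.5, 0.7, -1.0]
width: 0.0205
gripper_force: 39.3
clock: 23.15
position: [0.5485, -0.2881, 0.1272]
ee_rot: [-0.001, 0.707, 0.707, 0.0]
contact_force: [0.0, 0.2, -0.6]
width: 0.0205
gripper_force: 39.3
0.125 0; 0.13 0; 0.135 0; 0.14 4; 0.145 16; 0.15 180; 0.155 7; 0.16 11; 0.165 15; 0.17 24; 0.175 20; 0.18 29; s8 disc z 0.15300000000000002 ((548.8983764648438, -288.4500427246094), 42.60141372680664)
tilt [ 0.00755283 -0.00829978  0.14580744]
0.125 0; 0.13 0; 0.135 0; 0.14 0; 0.145 142; 0.15 474; 0.155 5; 0.16 14; 0.165 18; 0.17 28; 0.175 35; 0.18 25; c8 disc z 0.15100000000000002 ((546.5963745117188, -288.6117858886719), 41.18362808227539)
tilt [ 0.00044156 -0.00052665  0.15042819]
```

View pics/cr8.png

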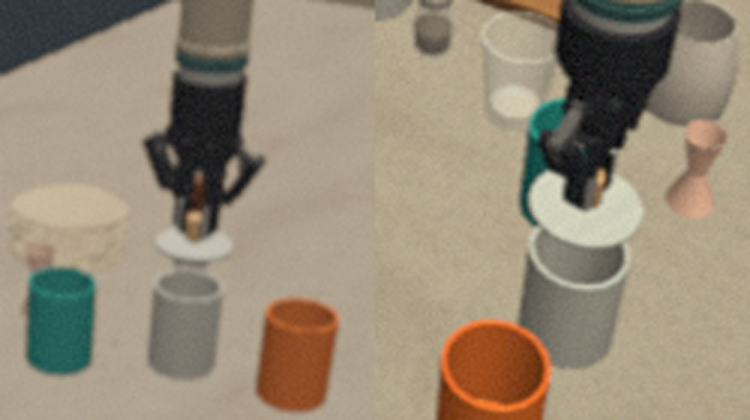

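The lid is held level, centred over the grey canister to about 1 mm (scene crop: lid at 585,205 over the mouth at 578,250). Lowering now.

```bash
python3 -m pendant '[{"jaw":-1,"tx":0.1,"ty":-0.05,"tz":-1,"ax":0,"ay":0,"az":0},{"jaw":-1,"tx":0.1,"ty":-0.05,"tz":-2.5,"ax":0,"ay":0,"az":0},{"jaw":-1,"tx":0.1,"ty":-0.05,"tz":-3.4,"ax":0,"ay":0,"az":0},{"jaw":-1,"tx":0.1,"ty":-0.05,"tz":-3.8,"ax":0,"ay":0,"az":0},{"jaw":-1,"tx":0.1,"ty":-0.05,"tz":-4.2,"ax":0,"ay":0,"az":0},{"jaw":-1,"tx":0.1,"ty":-0.05,"tz":-4.2,"ax":0,"ay":0,"az":0}]'
```

```text
clock: 24.0
position: [0.55, -0.2895, 0.0857]
ee_rot: [-0.0, 0.707, 0.707, -0.0]
contact_force: [-0.1, -0.5, -0.3]
width: 0.0208
gripper_force: 39.3
```

```bash
python3 -m pendant '[{"jaw":-1,"tx":0,"ty":0,"tz":-0.2,"ax":0,"ay":0,"az":0},{"jaw":-1,"tx":0,"ty":0,"tz":-0.4,"ax":0,"ay":0,"az":0},{"jaw":-1,"tx":0,"ty":0,"tz":-0.5,"ax":0,"ay":0,"az":0},{"jaw":-1,"tx":0,"ty":0,"tz":-0.5,"ax":0,"ay":0,"az":0}]'
```

```text
clock: 24.5
position: [0.55, -0.2895, 0.0808]
ee_rot: [0.0, 0.707, 0.707, 0.0]
contact_force: [-0.2, -0.4, -0.4]
width: 0.0204
gripper_force: 39.3
```

```bash
python3 -m pendant '[{"jaw":-1,"tx":0,"ty":0,"tz":-0.1,"ax":0,"ay":0,"az":0},{"jaw":-1,"tx":0,"ty":0,"tz":-0.2,"ax":0,"ay":0,"az":0},{"jaw":-1,"tx":0,"ty":0,"tz":-0.2,"ax":0,"ay":0,"az":0}]'
```

```text
clock: 24.88
position: [0.5501, -0.2896, 0.0806]
ee_rot: [0.001, 0.707, 0.707, 0.0]
contact_force: [-1.6, 0.6, 8.1]
width: 0.0204
gripper_force: 40.1
```

Seated: 8 N at the expected height. I'll relieve the load slightly, release and retreat.

```bash
python3 -m pendant '[{"jaw":-1,"tx":0,"ty":0,"tz":0.1,"ax":0,"ay":0,"az":0},{"jaw":-0.5,"tx":0,"ty":0,"tz":0.1,"ax":0,"ay":0,"az":0},{"jaw":0,"tx":0,"ty":0,"tz":0.1,"ax":0,"ay":0,"az":0},{"jaw":0.4,"tx":0,"ty":0,"tz":0.1,"ax":0,"ay":0,"az":0},{"jaw":0.4,"tx":0,"ty":0,"tz":0.3,"ax":0,"ay":0,"az":0},{"jaw":0.4,"tx":0,"ty":0,"tz":2,"ax":0,"ay":0,"az":0},{"jaw":0.4,"tx":0,"ty":0,"tz":5,"ax":0,"ay":0,"az":0},{"jaw":0.4,"tx":0,"ty":0,"tz":9,"ax":0,"ay":0,"az":0},{"jaw":0.4,"tx":0,"ty":0,"tz":12,"ax":0,"ay":0,"az":0},{"jaw":0.4,"tx":0,"ty":0,"tz":12,"ax":0,"ay":0,"az":0}]'
python3 -c "
from h import *
for n,f in(('side','s9'),('scene','c9')):
    snap(n,f);P=np.load(f+'.npz')['W'].reshape(-1,3)
    P=P[np.hypot(P[:,0]-.549,P[:,1]+.289)<.055]
    Q=P[(P[:,2]>.1015)&(P[:,2]<.109)]
    print(f,len(Q),np.median(Q[:,2]),cv2.minEnclosingCircle((Q[:,:2]*1000).astype(np.float32)))
    A=np.c_[Q[:,:2],np.ones(len(Q))];print('tilt',np.linalg.lstsq(A,Q[:,2],rcond=None)[0])
cv2.imwrite('pics/fin.png',cv2.imread('pics/c9.png'))
"
```

```text
clock: 26.12
position: [0.5519, -0.2907, 0.2031]
ee_rot: [0.004, 0.707, 0.707, 0.001]
contact_force: [0.4, 0.2, 0.0]
width: 0.0597
gripper_force: 0.0
s9 210 0.10613392714346132 ((549.2793579101562, -288.8777160644531), 42.455841064453125)
tilt [ 0.0083415  -0.00976149  0.09850589]
c9 657 0.1041348682243548 ((549.381103515625, -289.61614990234375), 41.969703674316406)
tilt [0.00170074 0.00188151 0.10380644]
```

View pics/fin.png

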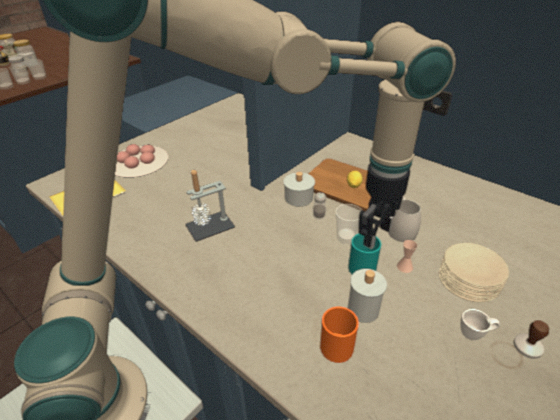

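The lid sits level on the grey canister (366,295), the brush hangs in its fork (198,205), and the other things are where they were.

```bash
python3 -m pendant '[{"jaw":0.4,"tx":0,"ty":0,"tz":0,"ax":0,"ay":0,"az":0},{"jaw":0.4,"tx":0,"ty":0,"tz":0,"ax":0,"ay":0,"az":0}]'; python3 -c "
from rig import manip
print(manip.sign_off())"
```

```text
clock: 26.48
position: [0.5495, -0.2892, 0.1976]
ee_rot: [-0.001, 0.707, 0.707, -0.0]
contact_force: [0.5, 0.3, -0.4]
width: 0.0601
gripper_force: 0.0
the job is handed in; nothing more can be done
None
```

The job is handed in at about 26.5 s (the hand-in gave no verdict): three brush strokes done, the brush back in its fork and the lid level on the canister within about 1 mm; I viewed 12 pictures against the limit of 10.

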